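# Shut a power supply's sprung service hatch and lock its two quarter-turn latches

### The job

The service hatch on top of the opened bench power supply is standing ajar on its sprung hinges. With the fingertips set in the slot of a latch, press the hatch down shut and turn that latch a quarter turn clockwise until it stops, then turn the other latch the same way, so that the hatch stays down flush by itself when you let go. Only press and turn: do not pull the hatch up, and leave everything else on the bench where it is.

Things in the scene. Friction and masses are not known exactly. Their poses are not given: they have to be found in the camera images.
- unit: the bench power supply, a grey sheet-metal case 260 (x) x 300 (y) x 92 mm high, too heavy to shift. Origin: centre of its underside, on the bench; its x axis points from its control face (knobs, display, terminals, which stick out up to 20 mm) to its rear (fan grille), z up. The rear 82 mm of its top is a fixed deck; the hatch fills the rest
- hatch (a joint): opening angle, rad, of the hatch, a grey metal panel 168 (x) x 272 (y) x 3 mm: 0 = shut, flush with the unit's top (92 mm). Hinge along the unit's y at x +48, z 92 mm in its frame; the edge by the control face rises. Springs hold it at about 0.11 (front edge 18 mm up) until locked; pressing it flush at a latch takes about 4 to 5 N, and it can give up to 4 mm more there onto its seal (-0.032). Locked it rests at about 0.005
- hatch_edge (a point): middle of the hatch's free front edge, top face; in the unit's frame at x = -122 mm, y = 0, z = 92 mm when shut, about 18 mm higher when ajar
- cam_left (a joint): left latch's angle, rad: 0 = undone (slot along the unit's y, parallel to the hatch's front edge); grows CLOCKWISE from above to a stop at 1.571 = locked (slot along the unit's x, in line with two short black lines on the hatch). Starts at 0 to 0.25; stays as left, friction 0.06 N m. Fingers narrower than the slot must turn further, by their play in it
- slot_left (a point): centre of the dark FLOOR of the finger slot in the left latch, a bare-metal disc 66 mm across, flush with the hatch. The slot runs right across: 26 mm wide, 59 mm long, 14 mm deep, room for closed fingertips. On the turning axis; hatch shut, in the unit's frame: x -75, y +75, z 78 mm. Its y axis runs along the slot and turns with it, z up
- cam_right (a joint): right latch's (unit's -y side) angle, rad, values as cam_left. Each latch turns a cam beneath the hatch; in the second half of the turn it swings under a keeper, which it can do only while the hatch is pressed shut. With the hatch up it turns idly, locks nothing and then keeps the hatch from shutting
- slot_right (a point): centre of the dark FLOOR of the finger slot in the right latch, a bare-metal disc 66 mm across, flush with the hatch. The slot runs right across: 26 mm wide, 59 mm long, 14 mm deep, room for closed fingertips. On the turning axis; hatch shut, in the unit's frame: x -75, y -75, z 78 mm. Its y axis runs along the slot and turns with it, z up
- solder_spool: spool of solder standing on the unit's rear deck, 54 mm across, 48 mm high; origin under its centre. Not to be moved
- flux_jar: small amber glass jar with a metal cap standing on the unit's rear deck, 48 mm across, 40 mm high; origin under its centre. Not to be moved
- screwdriver: screwdriver 190 mm long lying on the bench at the unit's right side, along its own x; origin under its middle. Not to be moved
- tip_cleaner: round black pot of brass wool, 72 mm across, 60 mm high, at the unit's left side; origin under its centre. Not to be moved
- multimeter: hand-held multimeter lying on its back to the right, 185 x 90 x 44 mm; origin under its centre. Not to be moved
- dispenser: white plastic bottle with a metal cap to the left, 60 mm across, 130 mm high; origin under its centre. Not to be moved
- parts_tray: grey tray of small parts to the far left, 120 x 170 x 34 mm; origin under its centre. Not to be moved

How it is judged:
By the outcome, as a careful person would: the job done as asked, in the order asked, and still so for the second after the job is handed in, with the robot touching nothing.
It also fails if it takes over 51 s, if anything falls off the work surface, if the arm or the gripper's body presses on something with over 40 N, if the wrist force passes 120 N, or if a joint passes its speed limit or range.

### The arm

A 6-joint arm with a two-finger parallel gripper is mounted at the origin on the work surface. World frame = base frame: x ahead of the robot, y to its left, z up, the work surface at z = 0. Lengths are in m, angles in rad, forces in N, time in s.
With the tool pointing down it reaches from about 0.3 to 0.875 m from the base axis. Payload 6.4 kg.
Tool frame: the origin (TCP) lies midway between the tips of the shut fingers; the grasp point (between the pads) lies 19 mm behind it; z points along the fingers, y is the direction in which the jaws open and shut (so a half turn about z gives the same grasp; the last joint's range is limited). The gripper opens to 85 mm and grips with 20 to 120 N. Pads are 22 mm wide; open, the fingers measure 114 mm over their backs; the gripper's body (76 mm by 85 mm) begins 54 mm behind the grasp point. The pads swing forward as they close: fully open they stand 13 mm farther back than shut.
Start: joints at [-1.383, 0.181, 1.607, -0, 1.354, -0.206], TCP at [0.221, -0.531, 0.231] pointing down, gripper open.
Joint ranges: [-2.99, 2.99], [-0.89, 2.07], [0.3, 2.58], [-1.14, 4.28], [0, 2.63], [-3.12, 3.12]. Speed limits (rad/s): [2.57, 2.57, 3.01, 3.14, 3.14, 3.14].

### API

Orientations are given as a unit quaternion [w, x, y, z].
In Python, from bench import get_obs, camera, hand_in gives the robot as it stands.
- The arm moves only by the tool drive_tool, never from a script. Its argument "deltas" is a list of rows, each a list of 2 entries, a list of its own where there are three numbers: the shift along the world's x, y, z in m, then the turn about the world's z in rad. A call has 1 to 10 rows; each row shifts and turns the pose as measured when the row begins; what a row does not reach is not made up. A row lasts 1/10 s, in which the tool goes at most 50 mm and 8.59 degrees, less where a joint would pass 70% of its speed; a pose out of reach is approached as far as the arm can. A call is refused whole if a number of a shift passes 0.05 or a number of a turn 0.15, either way. A call with a gripper value outside its range is refused whole. "gripper" is the opening, from 0 (shut) to 1 (fully open), set as the call begins (left out, the last holds). The fingers move at their own pace and stop on an object; the grip force is fixed at half the most. Time passes only in rows, so rows that do not move let the fingers close. It gives the time, the measured TCP pose, the force and the opening at its end, in the units of the state.
- get_obs(): the state, without advancing time (a new reading comes with each control period).
- camera(name): name is "side" or "top"; returns a dict with "frame" (400x640x3 uint8, red, green, blue), "fx", "fy", "cx", "cy" (pixels), "k1" (the pictures are not rectified: a ray, as slopes to the right and down, at radius r is drawn at 1 + k1 r^2 times it, then the intrinsics apply), "eye" and "attitude" of the camera in the world. Camera axes: x right, y down, z forward; pixel columns grow to the right and rows downward; lengths in m; the calibration is good to about 2 mm. A picture is of the moment at which its call begins. There is no depth.
- hand_in(): hands the job in, once; it reports no verdict.
The state is a dict: "time_s": time; "q": joint angles; "dq": joint speeds; "joint_efforts": joint torques, N m; "eef_pos": TCP position; "eef_rot": TCP orientation; "wrist_force": force on the tool from outside, world axes, zero at the start; "torque": the same for the moment, N m; "opening": opening from 0.0 (shut) to 1.0 (fully open).
Only numpy, scipy, OpenCV 4.12 (cv2) and the standard library are available. Lean on these libraries where they do the work, as an engineer would, in place of code of your own. Each camera call takes 0.05 s, during which the arm holds its last target.

## Working session

There is one attempt and no reset: what is moved stays moved. The work goes in short steps, Python scripts to look and compute and a tool call to move; the robot and the scene stay as the last step left them, time stands still between calls to the robot, and variables do not carry over. Pictures are saved under pics/ and viewed, and the job is handed in when it is done.

Besides the shell and the picture viewer there is one more tool, called after "Request:" as name([rows], argument=value, ...), one row to a line, values as JSON. drive_tool: Moves the arm, as the interface text tells. Its arguments: {"type":"object","properties":{"deltas":{"type":"array","items":{"type":"array"}},"gripper":{"type":"number"}},"required":["deltas"]}

```bash
mkdir -p pics; ls
python3 - <<'E'
from bench import get_obs,camera
import cv2
o=get_obs();print(o)
for n in ("side","top"):
    c=camera(n);cv2.imwrite(f"pics/{n}0.png",c["frame"][:,:,::-1]);print({k:v for k,v in c.items() if k!="frame"})
E
```

```text
pics
{'time_s': 0.0, 'q': array([-1.38329894e+00,  1.81538125e-01,  1.60803006e+00,  1.68766404e-05,
        1.35382450e+00, -2.06290459e-01]), 'dq': array([-0.00077132,  0.00037457,  0.00046691,  0.00033578, -0.00081423,
       -0.00113069]), 'joint_efforts': array([-1.28229040e-03, -4.44882345e+01, -3.51341307e+01, -3.54749536e-04,
        9.20574559e-03,  7.71412800e-06]), 'eef_pos': array([ 0.22053886, -0.53040779,  0.23037515]), 'eef_rot': array([-8.99902219e-04,  9.80678891e-01,  1.95622345e-01,  1.66954136e-05]), 'wrist_force': array([-0.60274784, -0.71590083,  0.0602647 ]), 'torque': array([ 0.00908128, -0.03933492,  0.00216186]), 'opening': 1.0009091742642526}
{'fx': 429.0850339868119, 'fy': 429.0850339868119, 'cx': 330.68447869066597, 'cy': 206.87115823282548, 'k1': -0.1086700146296936, 'eye': array([0.07346972, 0.79064554, 0.96665265]), 'attitude': array([ 0.11937862, -0.25636602,  0.87865443, -0.38469676])}
{'fx': 363.2548434765425, 'fy': 363.2548434765425, 'cx': 315.59943291855944, 'cy': 193.76026417602193, 'k1': -0.05606766820202226, 'eye': array([0.50292965, 0.00327566, 1.06225018]), 'attitude': array([-0.03152812,  0.71378321, -0.69834881,  0.0427604 ])}
```

View pics/side0.png

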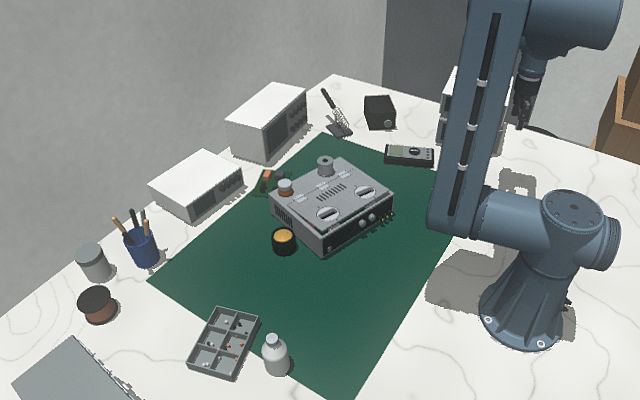

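View pics/top0.png

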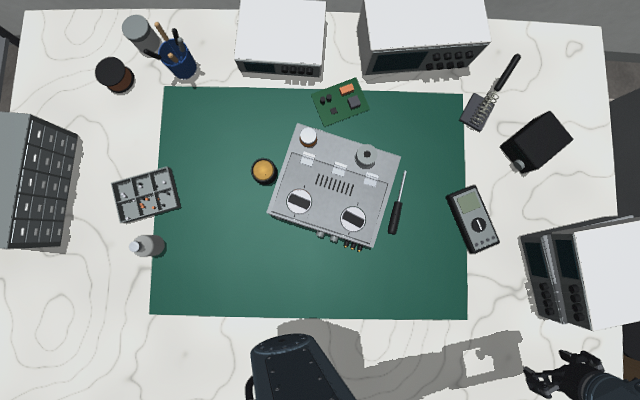

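The top view shows the unit at about (335,187) px, with its left latch at (299,201) and right latch at (354,218). In the side view the left latch is at (327,213) and the right at (365,192). I'll zoom in.

```bash
cat > h.py <<'E'
import numpy as np,cv2
from scipy.spatial.transform import Rotation as R
def cam(c):
    K=np.array([[c["fx"],0,c["cx"]],[0,c["fy"],c["cy"]],[0,0,1.]]);D=np.array([c["k1"],0,0,0.])
    a=c["attitude"];M=R.from_quat([a[1],a[2],a[3],a[0]]).as_matrix()
    return K,D,M,np.array(c["eye"])
def ray(c,uv):
    K,D,M,e=cam(c);p=cv2.undistortPoints(np.array(uv,float).reshape(-1,1,2),K,D).reshape(-1,2)
    # refine
    d=np.c_[p,np.ones(len(p))]@M.T
    return e,d/np.linalg.norm(d,axis=1)[:,None]
def plane(c,uv,z):
    e,d=ray(c,uv);return e+d*((z-e[2])/d[:,2])[:,None]
def proj(c,P):
    K,D,M,e=cam(c);r=M.T;return cv2.projectPoints(np.array(P,float).reshape(-1,1,3),cv2.Rodrigues(r)[0],-r@e,K,D)[0].reshape(-1,2)
def tri(c1,u1,c2,u2):
    out=[]
    for a,b in zip(np.reshape(u1,(-1,2)),np.reshape(u2,(-1,2))):
        e1,d1=ray(c1,a);e2,d2=ray(c2,b);A=np.c_[d1[0],-d2[0]]
        s=np.linalg.lstsq(A,e2-e1,rcond=None)[0];p=e1+s[0]*d1[0];q=e2+s[1]*d2[0]
        out.append(np.r_[(p+q)/2,np.linalg.norm(p-q)])
    return np.array(out)
def zoom(c,x0,y0,w,h,s,fn):
    im=cv2.resize(c["frame"][y0:y0+h,x0:x0+w,::-1],None,fx=s,fy=s,interpolation=cv2.INTER_CUBIC);cv2.imwrite(fn,im)
E
python3 - <<'E'
from h import *
from bench import camera
zoom(camera("top"),255,110,160,145,5-1,"pics/t1.png");zoom(camera("side"),260,145,150,120,5,"pics/s1.png")
E
```

```text
(no output)
```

View pics/t1.png

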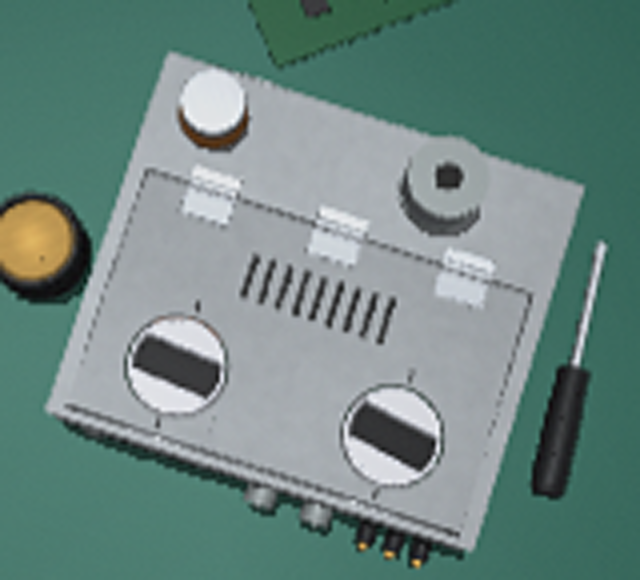

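View pics/s1.png

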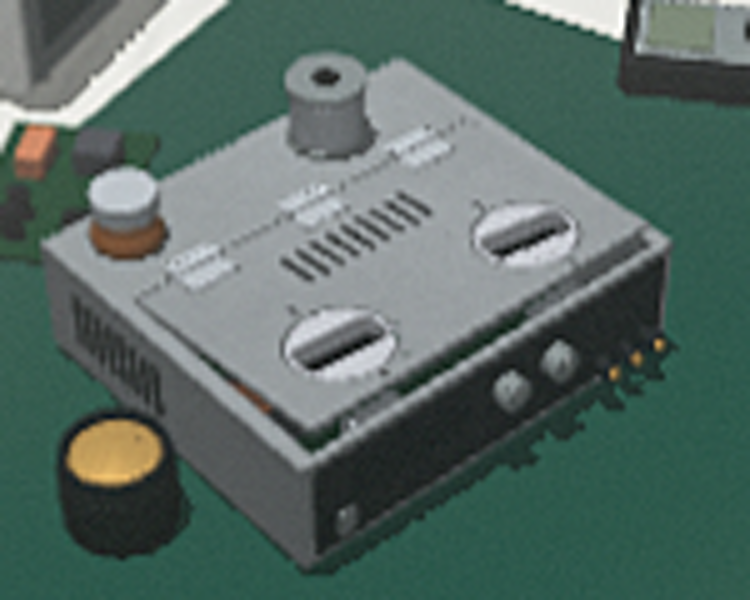

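The zoomed top view puts the discs at zoom px (177,365) and (392,436), and the case corners at (172,55), (582,187), (48,410) and (468,550). I'll fit the discs and slots next.

```bash
cat > discs.py <<'E'
from h import *
def find(c,boxes):
    g=cv2.cvtColor(c["frame"],cv2.COLOR_RGB2GRAY);out=[]
    for (x,y,r) in boxes:
        s=8;sub=cv2.resize(g[y-r:y+r,x-r:x+r],None,fx=s,fy=s,interpolation=cv2.INTER_LINEAR)
        m=(sub>196).astype(np.uint8)
        cs,_=cv2.findContours(m,cv2.RETR_EXTERNAL,cv2.CHAIN_APPROX_NONE)
        cs=[k for k in cs if cv2.contourArea(k)>300]
        # pieces near centre
        pts=np.vstack([k for k in cs if np.linalg.norm(k.reshape(-1,2).mean(0)-r*s)<r*s*.7])
        hull=cv2.convexHull(pts)
        el=cv2.fitEllipse(hull)
        hm=np.zeros_like(m);cv2.fillConvexPoly(hm,hull,1)
        d=((sub<110)&(hm>0)).astype(np.uint8)
        k,_=cv2.findContours(d,cv2.RETR_EXTERNAL,cv2.CHAIN_APPROX_NONE);k=max(k,key=cv2.contourArea)
        rect=cv2.minAreaRect(k)
        f=lambda p:np.array(((p[0]+.5)/s-.5+x-r,(p[1]+.5)/s-.5+y-r))
        out.append((f(el[0]),np.array(el[1])/s,np.array([f(p) for p in cv2.boxPoints(rect)]),f(rect[0])))
    return out
E
python3 - <<'E'
from discs import *
from bench import camera
t=camera("top");s=camera("side")
T=find(t,[(299,201,19),(353,219,19)]);S=find(s,[(328,213,16),(365,192,16)])
for a,b in zip(T,S):
    print("ell",a[0].round(2),a[1].round(1),b[0].round(2),b[1].round(1))
    P=tri(t,a[0],s,b[0])[0];print("disc top xyz,err",P.round(4))
    print(plane(t,a[0],.103).round(4),plane(s,b[0],.103).round(4))
    q=plane(t,a[2],P[2]-.014)[:,:2];e=[q[(i+1)%4]-q[i] for i in range(2)]
    l=max(e,key=np.linalg.norm);print("slot len",[np.linalg.norm(k).round(4) for k in e],"ang",np.degrees(np.arctan2(l[1],l[0])).round(1), "ctr",q.mean(0).round(4))
C=np.array([[172,55],[582,187],[48,410],[468,550]]);C=(C+.5)/4-.5+[255,110]
W=plane(t,C,.092);print("corners RL RR FL FR\n",W.round(4))
for i,j in((0,1),(2,3),(2,0),(3,1)):
    d=W[j]-W[i];print(np.linalg.norm(d).round(4),np.degrees(np.arctan2(d[1],d[0])).round(2))
S=np.array([[44,245],[400,62],[670,240],[307,468]]);S=(S+.5)/5-.5+[260,145]
print("side RL RR FR FL\n",plane(s,S,.092).round(4))
print(tri(t,C,s,S[[0,1,3,2]]).round(4))
E
```

```text
ell [298.69 201.15] [23.3 23.8] [327.49 213.53] [12.8 21.2]
disc top xyz,err [0.5846 0.034  0.1038 0.0024]
[[0.5836 0.0334 0.103 ]] [[0.5861 0.0338 0.103 ]]
slot len [np.float64(0.0244), np.float64(0.0568)] ang -112.0 ctr [0.5854 0.0344]
ell [352.59 218.7 ] [23.3 23.9] [364.48 191.78] [11.1 19.3]
disc top xyz,err [ 0.5414 -0.1094  0.1033  0.0026]
[[ 0.5402 -0.1101  0.103 ]] [[ 0.5427 -0.1091  0.103 ]]
slot len [np.float64(0.0247), np.float64(0.0577)] ang -116.2 ctr [ 0.5409 -0.1114]
corners RL RR FL FR
 [[ 0.7986  0.0423  0.092 ]
 [ 0.7136 -0.2402  0.092 ]
 [ 0.5532  0.1186  0.092 ]
 [ 0.4662 -0.163   0.092 ]]
0.2951 -106.75
0.2947 -107.17
0.257 -17.25
0.2591 -17.33
side RL RR FR FL
 [[ 0.7997  0.0466  0.092 ]
 [ 0.7129 -0.2364  0.092 ]
 [ 0.4694 -0.1656  0.092 ]
 [ 0.5531  0.118   0.092 ]]
[[ 8.011e-01  4.320e-02  8.850e-02  2.900e-03]
 [ 7.149e-01 -2.408e-01  8.850e-02  1.300e-03]
 [ 5.530e-01  1.184e-01  9.250e-02  4.000e-04]
 [ 4.671e-01 -1.620e-01  9.570e-02  1.600e-03]]
```

Request:
drive_tool([
  [[0.024,0.038,0],0.14],
  [[0.024,0.038,0],0.14],
  [[0.024,0.038,0],0.14],
  [[0.024,0.038,0],0.14],
  [[0.024,0.038,0],0.14],
  [[0.024,0.038,0],0.14],
  [[0.024,0.038,0],0.14],
  [[0.024,0.038,0],0.14],
  [[0.024,0.038,0],0.14],
  [[0.024,0.038,0],0.14],
], gripper=0)

```text
time_s: 1.3
eef_pos: [0.4634, -0.1407, 0.2314]
eef_rot: [0.002, 0.607, 0.795, 0.0]
wrist_force: [0.9, -0.8, -0.1]
opening: 0.003
```

Request:
drive_tool([
  [[0.02,0.029,0],0.13],
  [[0.02,0.029,0],0.13],
  [[0.02,0.029,-0.005],0.13],
  [[0.02,0.029,-0.01],0.13],
  [[0.02,0.029,-0.01],0.13],
  [[0.015,0.02,-0.01],0.13],
  [[0.005,0.007,-0.01],0.12],
  [[0,0,-0.01],0],
  [[0,0,0],0],
])

```text
time_s: 2.2
eef_pos: [0.5895, 0.0459, 0.1749]
eef_rot: [0.003, 0.178, 0.984, 0.003]
wrist_force: [0.2, -0.1, -1.2]
opening: -0.001
```

```bash
cat > st.py <<'E'
from h import *
from bench import get_obs
def st(L=None):
    o=get_obs();q=o["eef_rot"];M=R.from_quat([q[1],q[2],q[3],q[0]]).as_matrix()
    y=np.degrees(np.arctan2(M[1,1],M[0,1]))
    print("t",round(o["time_s"],2),"pos",o["eef_pos"].round(4),"tooly",y.round(1),"tilt",np.degrees(np.arccos(-M[2,2])).round(2),"F",o["wrist_force"].round(1),"T",o["torque"].round(2),"q6",o["q"][5].round(2),"op",round(o["opening"],3))
E
python3 -c "
from st import *
st()
from bench import camera
zoom(camera('side'),260,85,150,120,5,'pics/s2.png');zoom(camera('top'),255,110,160,145,4,'pics/t2.png')"
```

```text
t 2.2 pos [0.5895 0.0459 0.1749] tooly 69.5 tilt 0.51 F [ 0.2 -0.1 -1.2] T [-0.03  0.03  0.04] q6 -1.34 op -0.001
```

View pics/s2.png

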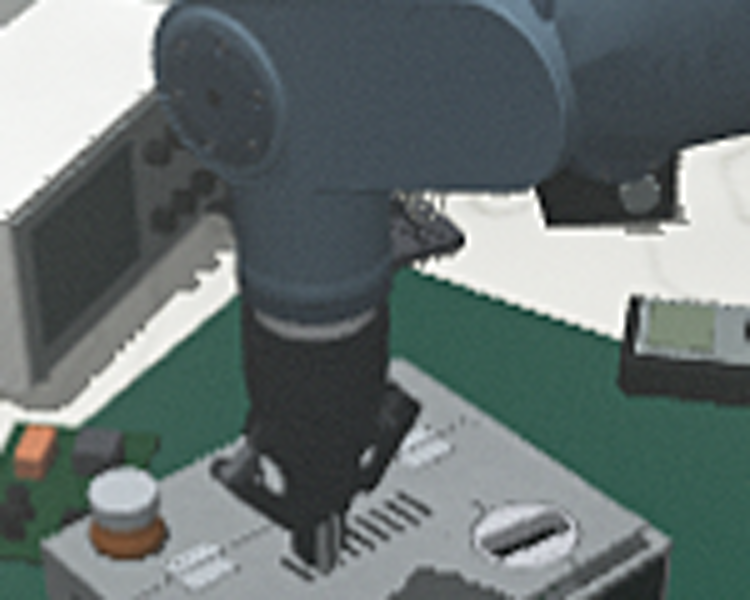

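The side view shows the shut fingers pointing down above the hatch, with the tips at about zoom px (325,560). I'll centre them over the left slot and lower.

Request:
drive_tool([
  [[-0.005,-0.012,-0.02],-0.026],
  [[0,0,-0.02],0],
  [[0,0,0],0],
  [[0,0,0],0],
])

```text
time_s: 2.7
eef_pos: [0.5869, 0.0294, 0.1405]
eef_rot: [0.008, 0.196, 0.981, 0.003]
wrist_force: [-0.2, -0.7, 0.5]
opening: 0.002
```

```bash
python3 -c "
from st import *
st()
from bench import camera
zoom(camera('side'),260,145,150,120,5,'pics/s3.png')"
```

```text
t 2.7 pos [0.5869 0.0294 0.1405] tooly 67.4 tilt 1.01 F [-0.2 -0.7  0.5] T [-0.01  0.03 -0.01] q6 -1.33 op 0.002
```

View pics/s3.png

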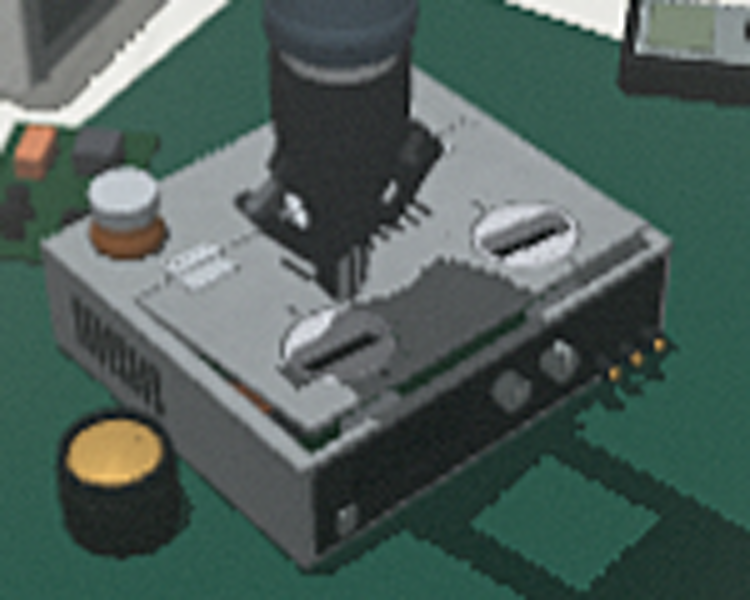

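The tips are at zoom px (345,295), still above the left disc at (338,343). I'll correct by a few mm and descend.

Request:
drive_tool([
  [[-0.0025,0.0045,-0.01],0.01],
  [[0,0,-0.01],0],
  [[0,0,0],0],
  [[0,0,0],0],
])

```text
time_s: 3.15
eef_pos: [0.5856, 0.0343, 0.1217]
eef_rot: [0.01, 0.191, 0.982, 0.003]
wrist_force: [-0.1, -0.6, 0.6]
opening: -0.001
```

```bash
python3 -c "
from st import *
st()"
```

```text
t 3.15 pos [0.5856 0.0343 0.1217] tooly 68.0 tilt 1.24 F [-0.1 -0.6  0.6] T [-0.03 -0.02 -0.03] q6 -1.34 op -0.001
```

Request:
drive_tool([
  [[-0.001,0,-0.008],0],
  [[0,0,-0.006],0],
  [[0,0,0],0],
])

```text
time_s: 3.45
eef_pos: [0.5846, 0.0344, 0.1067]
eef_rot: [0.011, 0.191, 0.982, 0.003]
wrist_force: [-0.5, -0.2, -0.3]
opening: -0.006
```

```bash
python3 -c "
from st import *
st()
from bench import camera
zoom(camera('side'),290,165,100,80,7,'pics/s4.png')
zoom(camera('top'),265,160,110,80,7,'pics/t4.png')"
```

```text
t 3.45 pos [0.5846 0.0344 0.1067] tooly 68.0 tilt 1.26 F [-0.5 -0.2 -0.3] T [0.02 0.04 0.01] q6 -1.34 op -0.006
```

View pics/s4.png

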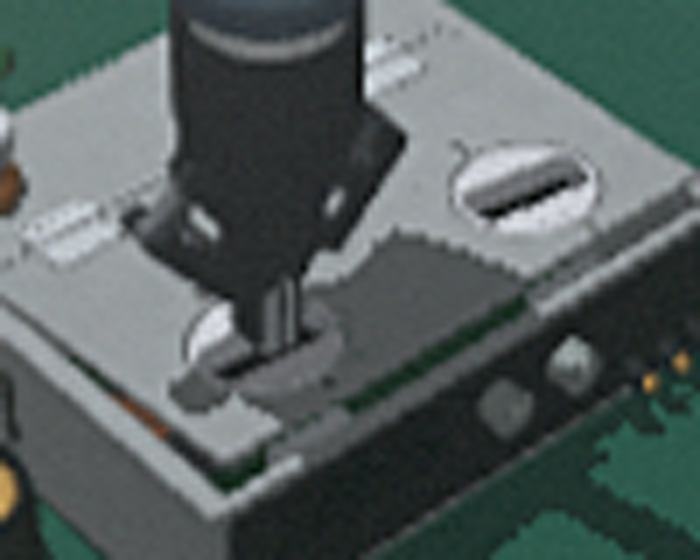

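View pics/t4.png

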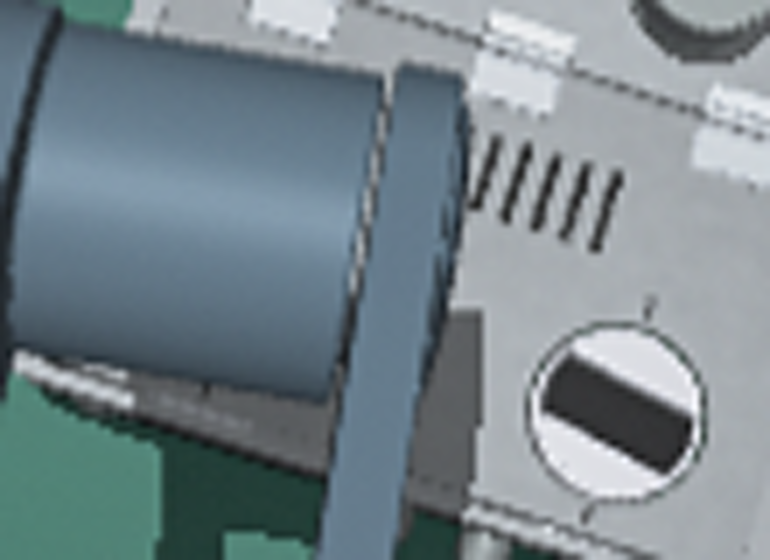

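In the side view the tips at (265,345) sit inside the slot's outline, which runs from (215,378) to (315,335). I'll keep lowering slowly.

Request:
drive_tool([
  [[0,0,-0.006],0],
  [[0,0,-0.004],0],
  [[0,0,-0.003],0],
  [[0,0,-0.003],0],
])

```text
time_s: 3.95
eef_pos: [0.5858, 0.0342, 0.091]
eef_rot: [0.012, 0.191, 0.982, 0.003]
wrist_force: [-1.0, 0.0, 1.1]
opening: -0.001
```

```bash
python3 -c "
from st import *
st()"
```

```text
t 3.95 pos [0.5858 0.0342 0.091 ] tooly 68.0 tilt 1.41 F [-1.   0.   1.1] T [ 0.05  0.04 -0.06] q6 -1.34 op -0.001
```

Now at about floor height, inside the slot. I'll press.

Request:
drive_tool([
  [[0,0,-0.003],0],
  [[0,0,-0.003],0],
  [[0,0,-0.003],0],
  [[0,0,-0.003],0],
])

```text
time_s: 4.35
eef_pos: [0.5864, 0.034, 0.079]
eef_rot: [0.013, 0.191, 0.982, 0.003]
wrist_force: [0.0, -0.8, 4.2]
opening: 0.0
```

```bash
python3 -c "
from st import *
st()"
```

```text
t 4.35 pos [0.5864 0.034  0.079 ] tooly 68.0 tilt 1.48 F [ 0.  -0.8  4.2] T [-0.05  0.2  -0.05] q6 -1.34 op 0.0
```

Request:
drive_tool([
  [[-0.001,0,-0.002],0],
  [[-0.001,0,-0.002],0],
  [[0,0,-0.001],0],
])

```text
time_s: 4.65
eef_pos: [0.5868, 0.0339, 0.0753]
eef_rot: [0.015, 0.191, 0.981, 0.003]
wrist_force: [-1.2, -0.6, 5.2]
opening: -0.002
```

```bash
python3 -c "
from st import *
st()
from bench import camera
zoom(camera('side'),290,165,100,80,7,'pics/s5.png')"
```

```text
t 4.65 pos [0.5868 0.0339 0.0753] tooly 68.0 tilt 1.81 F [-1.2 -0.6  5.2] T [0.05 0.2  0.01] q6 -1.34 op -0.002
```

View pics/s5.png

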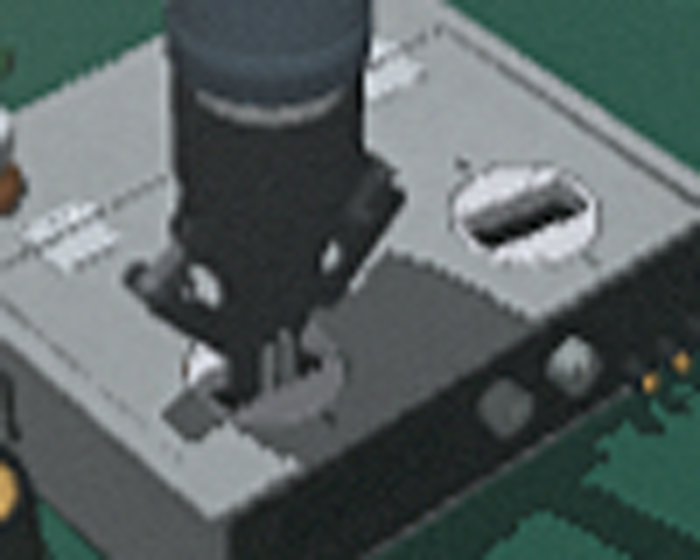

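The hatch now looks flush: no gap along the front edge at (250,490)–(690,235). I'll start turning clockwise while pressing.

Request:
drive_tool([
  [[0,0,-0.001],-0.08],
  [[0,0,-0.001],-0.08],
  [[0,0,-0.001],-0.08],
  [[0,0,-0.001],-0.08],
  [[0,0,-0.001],-0.08],
])

```text
time_s: 5.2
eef_pos: [0.5875, 0.0335, 0.074]
eef_rot: [0.016, 0.388, 0.921, -0.0]
wrist_force: [-3.6, -0.3, 10.9]
opening: 0.002
```

```bash
python3 -c "
from st import *
st()"
```

```text
t 5.2 pos [0.5875 0.0335 0.074 ] tooly 44.3 tilt 1.89 F [-3.6 -0.3 10.9] T [-0.07  0.53  0.09] q6 -0.91 op 0.002
```

Request:
drive_tool([
  [[-0.001,0,-0.0005],-0.08],
  [[-0.001,0,-0.0005],-0.08],
  [[-0.0005,0,-0.0005],-0.08],
  [[0,0,-0.0005],-0.08],
  [[0,0,-0.0005],-0.08],
])

```text
time_s: 5.7
eef_pos: [0.586, 0.0332, 0.0741]
eef_rot: [0.018, 0.57, 0.821, -0.004]
wrist_force: [-0.4, -0.0, 8.6]
opening: 0.002
```

```bash
python3 -c "
from st import *
st()
from bench import camera
zoom(camera('side'),290,165,100,80,7,'pics/s6.png')"
```

```text
t 5.7 pos [0.586  0.0332 0.0741] tooly 20.4 tilt 2.07 F [-0.4 -0.   8.6] T [0.04 0.18 0.07] q6 -0.48 op 0.002
```

View pics/s6.png

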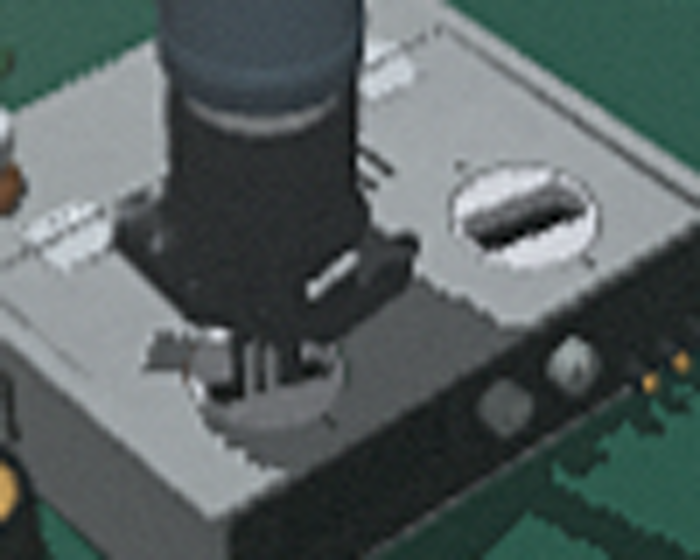

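The slot has turned with the fingers and now runs across at about (265,385), with the hatch still flush. Continuing.

Request:
drive_tool([
  [[0,0,-0.0005],-0.08],
  [[0,0,-0.0005],-0.08],
  [[0,0,-0.0005],-0.08],
  [[0,0,-0.0005],-0.08],
  [[0,0,-0.0005],-0.08],
  [[0,0,-0.0005],-0.08],
])

```text
time_s: 6.35
eef_pos: [0.5859, 0.0331, 0.0742]
eef_rot: [0.016, 0.756, 0.654, -0.009]
wrist_force: [-1.4, 0.5, 7.9]
opening: 0.001
```

```bash
python3 -c "
from st import *
st()"
```

```text
t 6.35 pos [0.5859 0.0331 0.0742] tooly -8.3 tilt 2.12 F [-1.4  0.5  7.9] T [0.12 0.19 0.09] q6 0.04 op 0.001
```

Request:
drive_tool([
  [[0,0,-0.0005],-0.06],
  [[0,0,-0.0005],-0.06],
  [[0,0,-0.0005],-0.06],
  [[0,0,-0.0005],-0.06],
])

```text
time_s: 6.75
eef_pos: [0.5859, 0.0331, 0.0742]
eef_rot: [0.015, 0.832, 0.554, -0.011]
wrist_force: [-0.9, -0.9, 7.6]
opening: -0.003
```

```bash
python3 -c "
from st import *
st()"
```

```text
t 6.75 pos [0.5859 0.0331 0.0742] tooly -22.6 tilt 2.16 F [-0.9 -0.9  7.6] T [0.09 0.15 0.05] q6 0.29 op -0.003
```

Request:
drive_tool([
  [[0,0,-0.0005],-0.05],
  [[0,0,-0.0005],-0.05],
])

```text
time_s: 6.95
eef_pos: [0.5859, 0.0331, 0.0742]
eef_rot: [0.015, 0.86, 0.51, -0.012]
wrist_force: [-1.4, -0.5, 8.1]
opening: -0.0
```

```bash
python3 -c "
from st import *
st()"
```

```text
t 6.95 pos [0.5859 0.0331 0.0742] tooly -28.6 tilt 2.18 F [-1.4 -0.5  8.1] T [0.1  0.15 0.04] q6 0.4 op -0.0
```

Request:
drive_tool([
  [[0,0,-0.0005],-0.05],
  [[0,0,-0.0005],-0.05],
])

```text
time_s: 7.15
eef_pos: [0.5859, 0.0331, 0.0743]
eef_rot: [0.015, 0.885, 0.465, -0.012]
wrist_force: [-0.8, -0.0, 7.3]
opening: 0.001
```

```bash
python3 -c "
from st import *
st()
from bench import camera
zoom(camera('side'),290,165,100,80,7,'pics/s7.png')"
```

```text
t 7.15 pos [0.5859 0.0331 0.0743] tooly -34.5 tilt 2.2 F [-0.8 -0.   7.3] T [0.07 0.12 0.09] q6 0.5 op 0.001
```

View pics/s7.png

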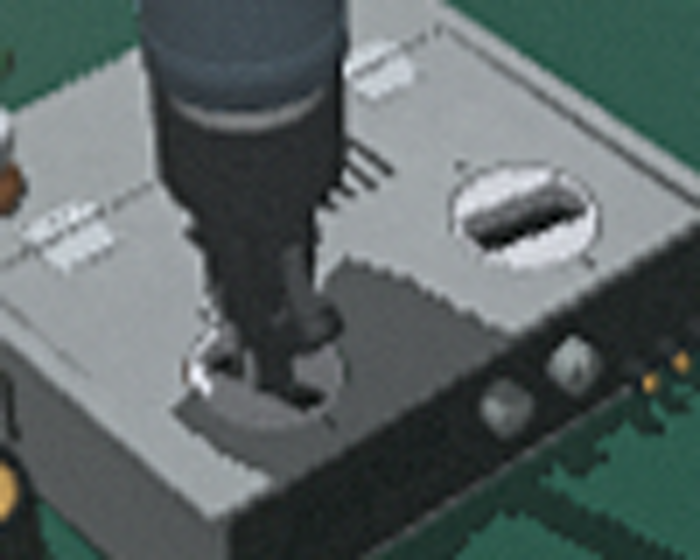

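The slot runs from (215,365) to (320,395), still short of the line marks' direction (460,165)–(590,262). The torque is only at friction level, so I'll continue to the stop.

Request:
drive_tool([
  [[0,0,-0.0005],-0.06],
  [[0,0,-0.0005],-0.06],
  [[0,0,-0.0005],-0.06],
])

```text
time_s: 7.5
eef_pos: [0.5859, 0.033, 0.0743]
eef_rot: [0.014, 0.925, 0.38, -0.014]
wrist_force: [-1.1, 1.0, 6.9]
opening: 0.001
```

```bash
python3 -c "
from st import *
st()"
```

```text
t 7.5 pos [0.5859 0.033  0.0743] tooly -45.3 tilt 2.23 F [-1.1  1.   6.9] T [0.06 0.12 0.08] q6 0.69 op 0.001
```

Request:
drive_tool([
  [[0,0,-0.0005],-0.05],
  [[0,0,-0.0005],-0.05],
])

```text
time_s: 7.7
eef_pos: [0.5859, 0.0331, 0.0743]
eef_rot: [0.013, 0.943, 0.331, -0.015]
wrist_force: [-2.9, -0.3, 7.0]
opening: -0.001
```

```bash
python3 -c "
from st import *
st()
from bench import camera
zoom(camera('side'),290,165,100,80,7,'pics/s8.png')"
```

```text
t 7.7 pos [0.5859 0.0331 0.0743] tooly -51.3 tilt 2.24 F [-2.9 -0.3  7. ] T [0.12 0.32 0.08] q6 0.79 op -0.001
```

View pics/s8.png

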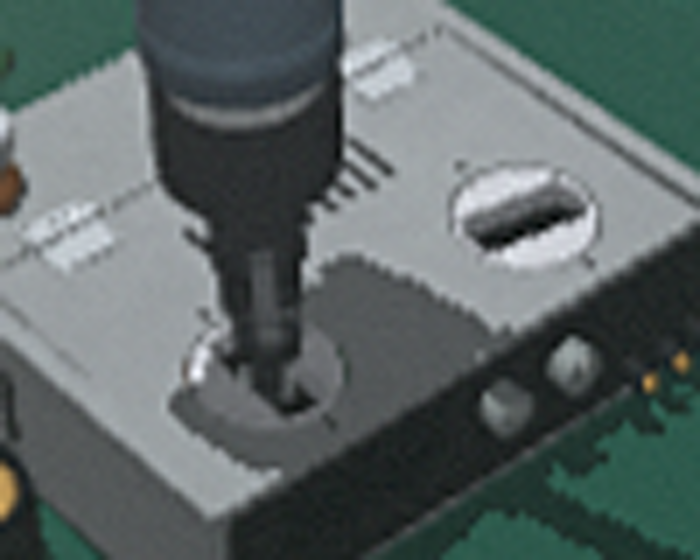

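The slot is now nearly in line with the marks at (205,312) and (332,425). The play is larger than I reckoned, so I'll go on until the torque rises.

Request:
drive_tool([
  [[0,0,-0.0005],-0.05],
  [[0,0,-0.0005],-0.05],
])

```text
time_s: 7.95
eef_pos: [0.5852, 0.033, 0.0743]
eef_rot: [0.012, 0.959, 0.281, -0.016]
wrist_force: [-2.3, 0.5, 8.7]
opening: 0.001
```

```bash
python3 -c "
from st import *
st()"
```

```text
t 7.95 pos [0.5852 0.033  0.0743] tooly -57.3 tilt 2.33 F [-2.3  0.5  8.7] T [0.08 0.42 0.24] q6 0.89 op 0.001
```

Request:
drive_tool([
  [[0,0,-0.0005],-0.05],
  [[0,0,-0.0005],-0.05],
])

```text
time_s: 8.15
eef_pos: [0.5847, 0.0331, 0.0743]
eef_rot: [0.011, 0.973, 0.232, -0.017]
wrist_force: [-1.2, 0.3, 7.3]
opening: -0.005
```

```bash
python3 -c "
from st import *
st()
from bench import camera
zoom(camera('side'),290,165,100,80,7,'pics/s9.png')"
```

```text
t 8.15 pos [0.5847 0.0331 0.0743] tooly -63.2 tilt 2.39 F [-1.2  0.3  7.3] T [0.09 0.23 0.44] q6 0.99 op -0.005
```

View pics/s9.png

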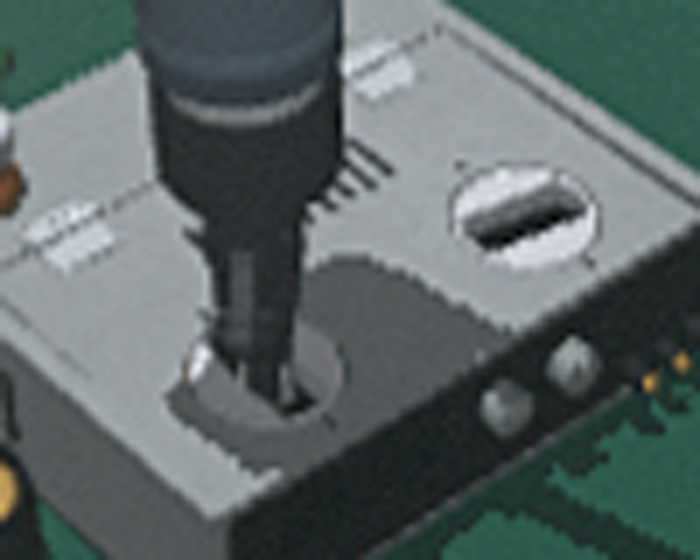

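Request:
drive_tool([
  [[0,0,-0.0005],-0.05],
  [[0,0,-0.0005],-0.05],
])

```text
time_s: 8.4
eef_pos: [0.5844, 0.0331, 0.0744]
eef_rot: [0.011, 0.983, 0.181, -0.018]
wrist_force: [-2.4, -0.2, 9.1]
opening: 0.002
```

```bash
python3 -c "
from st import *
st()"
```

```text
t 8.4 pos [0.5844 0.0331 0.0744] tooly -69.1 tilt 2.45 F [-2.4 -0.2  9.1] T [0.06 0.24 0.52] q6 1.09 op 0.002
```

The torque is 0.52 N m, so the latch is at its stop. I'll back off within the play and lift out.

Request:
drive_tool([
  [[0,0,0],0.12],
  [[0,0,0],0.12],
  [[0,0,0],0.12],
  [[0,0,0.002],0.12],
  [[0,0,0.004],0.06],
  [[0,0,0.006],0],
  [[0,0,0.01],0],
  [[0,0,0.015],0],
  [[0,0,0.02],0],
  [[0,0,0.02],0],
])

```text
time_s: 9.4
eef_pos: [0.5787, 0.0331, 0.1512]
eef_rot: [0.013, 0.896, 0.443, -0.021]
wrist_force: [0.6, -1.0, 0.5]
opening: 0.001
```

```bash
python3 -c "
from st import *
st()
from bench import camera
zoom(camera('side'),290,165,100,80,7,'pics/s10.png')"
```

```text
t 9.4 pos [0.5787 0.0331 0.1512] tooly -37.4 tilt 2.77 F [ 0.6 -1.   0.5] T [ 0.04 -0.06  0.07] q6 0.54 op 0.001
```

View pics/s10.png

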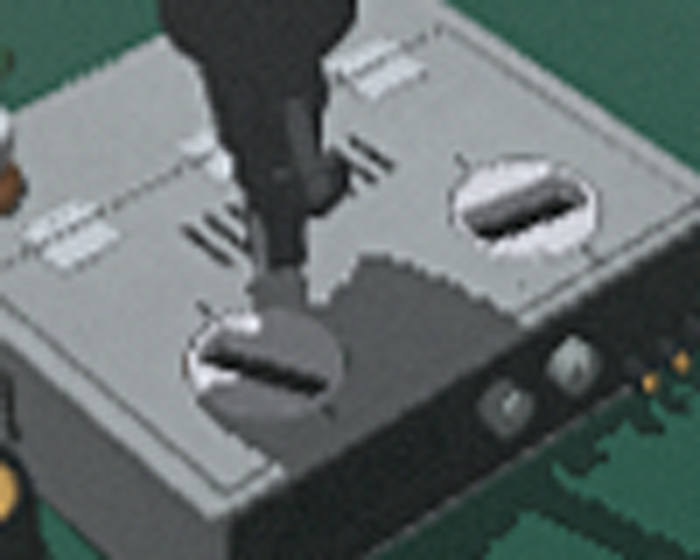

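Backing off while still pressed turned the latch part-way back: its slot now runs (205,350)–(325,390), short of the marks. The hatch is still down. I'll measure the slot angle and redo the turn, this time lifting without backing off.

Run:
```python
from h import *
from bench import camera
s=camera("side")
f=lambda P:(np.array(P)+.5)/7-.5+[290,165]
for n,P,z in(("slotL upper edge",[[215,346],[328,380]],.092),("slotL lower",[[203,364],[322,395]],.08),("marksL",[[203,308],[333,413]],.092),("marksR",[[458,158],[592,255]],.092)):
    w=plane(s,f(P),z);d=w[1]-w[0];print(n,np.degrees(np.arctan2(d[1],d[0])).round(1),w.mean(0).round(4))
```

```text
slotL upper edge -171.2 [0.5839 0.0333 0.092 ]
slotL lower -168.3 [0.5886 0.0334 0.08  ]
marksL 163.3 [0.5865 0.0325 0.092 ]
marksR 162.7 [ 0.5438 -0.1114  0.092 ]
```

Closed tips are nearly square next to the 26 mm slot, so they turn loosely in it. I'll open the fingers part-way to span along the slot, align to the slot at about +10°, and re-engage.

Request:
drive_tool([
  [[0.002,0,0],0.12],
  [[0.001,0,0],0.12],
  [[0.001,0,0],0.12],
  [[0.001,0,0],0.12],
  [[0.001,0,0],0.12],
  [[0.001,0,0],0.12],
  [[0,0,0],0.09],
  [[0,0,0],0],
], gripper=0.28)

```text
time_s: 10.3
eef_pos: [0.587, 0.0335, 0.1555]
eef_rot: [0.02, 0.639, 0.769, -0.01]
wrist_force: [-0.2, -0.1, -0.5]
opening: 0.28
```

```bash
python3 -c "
from st import *
st()
from bench import camera
zoom(camera('side'),290,165,100,80,7,'pics/s11.png')"
```

```text
t 10.3 pos [0.587  0.0335 0.1555] tooly 10.6 tilt 2.53 F [-0.2 -0.1 -0.5] T [ 0.01  0.   -0.05] q6 -0.29 op 0.28
```

View pics/s11.png

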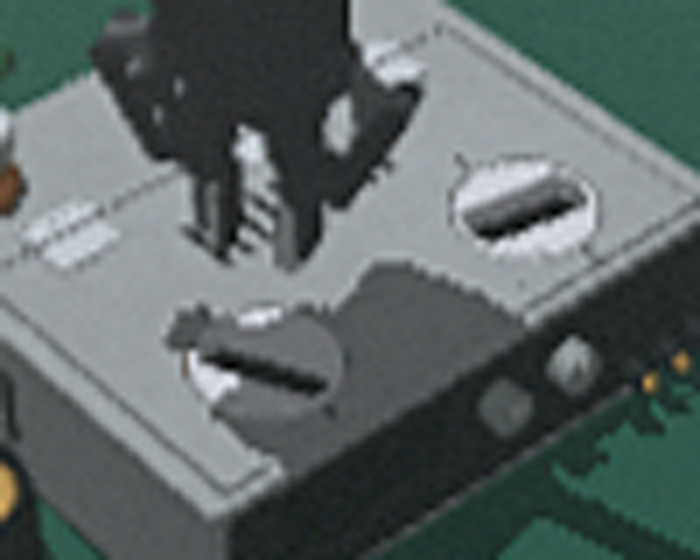

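The fingers at (215,215) and (295,240) span along the slot direction. I'll narrow them a little for end clearance and lower.

Request:
drive_tool([
  [[-0.001,0,-0.015],0],
  [[0,0,-0.015],0],
  [[0,0,-0.01],0],
  [[0,0,0],0],
], gripper=0.2)

```text
time_s: 10.75
eef_pos: [0.5848, 0.0337, 0.111]
eef_rot: [0.019, 0.642, 0.766, -0.011]
wrist_force: [-1.1, -0.1, 0.3]
opening: 0.202
```

```bash
python3 -c "
from st import *
st()
from bench import camera
zoom(camera('side'),290,165,100,80,7,'pics/s12.png')"
```

```text
t 10.75 pos [0.5848 0.0337 0.111 ] tooly 10.1 tilt 2.47 F [-1.1 -0.1  0.3] T [ 0.01 -0.05  0.01] q6 -0.28 op 0.202
```

View pics/s12.png

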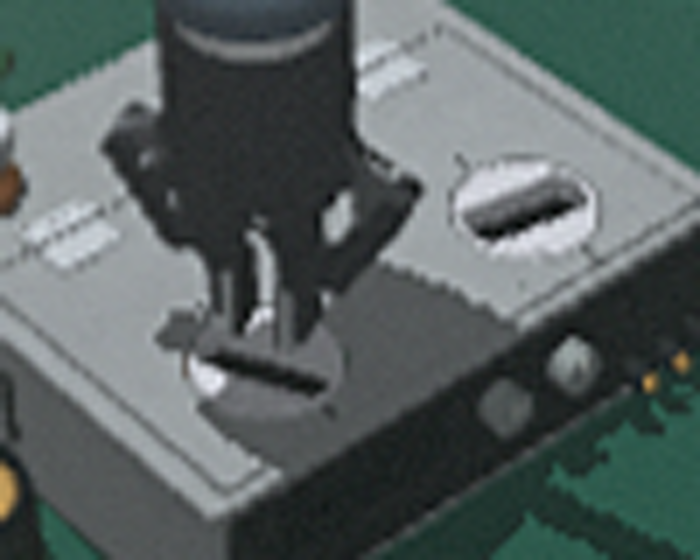

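The fingers sit above the slot's line, so I'll lower in.

Request:
drive_tool([
  [[0.001,-0.0005,-0.008],0],
  [[0,0,-0.008],0],
  [[0,0,-0.005],0],
  [[0,0,-0.003],0],
])

```text
time_s: 11.2
eef_pos: [0.5871, 0.033, 0.0865]
eef_rot: [0.02, 0.642, 0.766, -0.01]
wrist_force: [-0.8, -0.3, -0.3]
opening: 0.202
```

```bash
python3 -c "
from st import *
st()
from bench import camera
zoom(camera('side'),290,165,100,80,7,'pics/s13.png')"
```

```text
t 11.2 pos [0.5871 0.033  0.0865] tooly 10.1 tilt 2.54 F [-0.8 -0.3 -0.3] T [ 0.03  0.07 -0.07] q6 -0.28 op 0.202
```

View pics/s13.png

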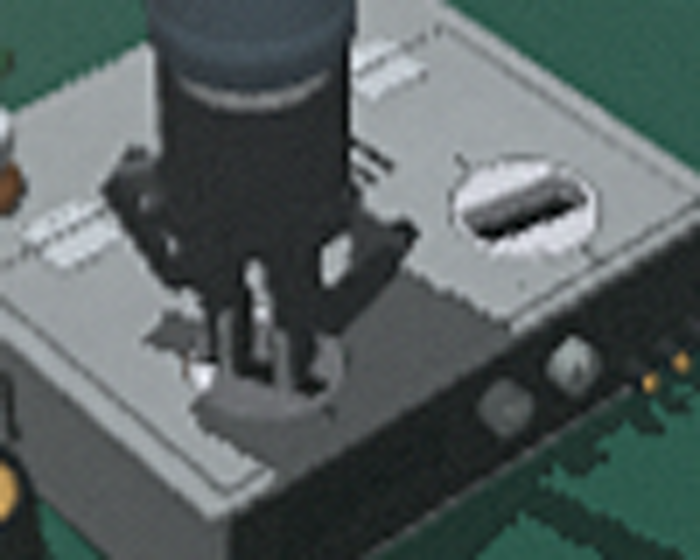

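The fingers are inside the slot without contact force. I'll go down to the floor and press.

Request:
drive_tool([
  [[-0.001,0,-0.004],0],
  [[-0.0005,0,-0.004],0],
  [[0,0,-0.003],0],
  [[0,0,-0.002],0],
])

```text
time_s: 11.65
eef_pos: [0.5866, 0.0328, 0.0743]
eef_rot: [0.021, 0.642, 0.766, -0.009]
wrist_force: [-5.1, 0.6, 15.5]
opening: 0.199
```

```bash
python3 -c "
from st import *
st()"
```

```text
t 11.65 pos [0.5866 0.0328 0.0743] tooly 10.1 tilt 2.63 F [-5.1  0.6 15.5] T [ 0.14  0.67 -0.11] q6 -0.28 op 0.199
```

Request:
drive_tool([
  [[-0.0005,0,0],-0.07],
  [[-0.0005,0,0],-0.07],
  [[0,0,0],-0.07],
  [[0,0,0],-0.07],
  [[0,0,0],-0.07],
])

```text
time_s: 12.15
eef_pos: [0.5859, 0.0333, 0.0769]
eef_rot: [0.019, 0.77, 0.638, -0.013]
wrist_force: [-2.0, -1.7, 3.5]
opening: 0.197
```

```bash
python3 -c "
from st import *
st()"
```

```text
t 12.15 pos [0.5859 0.0333 0.0769] tooly -10.6 tilt 2.65 F [-2.  -1.7  3.5] T [-0.08  0.48  0.03] q6 0.09 op 0.197
```

Request:
drive_tool([
  [[0,0,-0.0003],-0.06],
  [[0,0,-0.0003],-0.06],
])

```text
time_s: 12.35
eef_pos: [0.5856, 0.033, 0.077]
eef_rot: [0.019, 0.808, 0.589, -0.014]
wrist_force: [-3.0, -0.4, 4.5]
opening: 0.199
```

```bash
python3 -c "
from st import *
st()"
```

```text
t 12.35 pos [0.5856 0.033  0.077 ] tooly -17.8 tilt 2.7 F [-3.  -0.4  4.5] T [-0.05  0.33  0.12] q6 0.22 op 0.199
```

Request:
drive_tool([
  [[0,0,-0.0005],-0.06],
  [[0,0,-0.0003],-0.06],
])

```text
time_s: 12.55
eef_pos: [0.5856, 0.033, 0.077]
eef_rot: [0.018, 0.843, 0.537, -0.015]
wrist_force: [-2.1, -0.4, 5.1]
opening: 0.203
```

```bash
python3 -c "
from st import *
st()"
```

```text
t 12.55 pos [0.5856 0.033  0.077 ] tooly -25.0 tilt 2.72 F [-2.1 -0.4  5.1] T [0.06 0.32 0.05] q6 0.34 op 0.203
```

Request:
drive_tool([
  [[0,0,-0.0003],-0.05],
  [[0,0,-0.0003],-0.05],
])

```text
time_s: 12.75
eef_pos: [0.5858, 0.0328, 0.0773]
eef_rot: [0.018, 0.869, 0.494, -0.017]
wrist_force: [-1.6, -0.4, 4.8]
opening: 0.203
```

```bash
python3 -c "
from st import *
st()
from bench import camera
zoom(camera('side'),290,165,100,80,7,'pics/s14.png')"
```

```text
t 12.75 pos [0.5858 0.0328 0.0773] tooly -30.8 tilt 2.77 F [-1.6 -0.4  4.8] T [0.17 0.17 1.33] q6 0.44 op 0.203
```

View pics/s14.png

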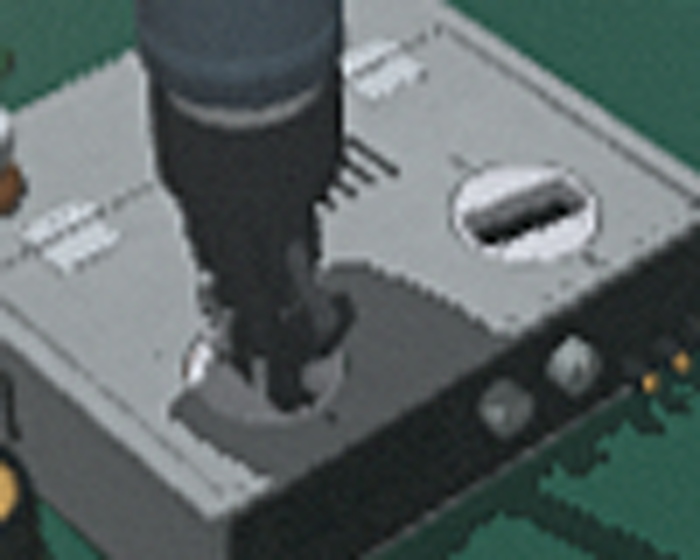

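The torque jumped to 1.33 N m, so the stop is firm. I'll relax by about 7°, well inside the play, while lifting off the floor and out.

Request:
drive_tool([
  [[0,0,0.001],0.06],
  [[0,0,0.002],0.06],
  [[0,0,0.004],0],
  [[0,0,0.006],0],
  [[0,0,0.008],0],
  [[0,0,0.01],0],
  [[0,0,0.015],0],
  [[0,0,0.015],0],
  [[0,0,0.01],0],
  [[0,0,0],0],
])

```text
time_s: 13.8
eef_pos: [0.5865, 0.0328, 0.1556]
eef_rot: [0.02, 0.838, 0.545, -0.014]
wrist_force: [-0.0, -0.4, 0.4]
opening: 0.2
```

```bash
python3 -c "
from st import *
st()
from bench import camera
zoom(camera('side'),290,165,100,80,7,'pics/s15.png')"
```

```text
t 13.8 pos [0.5865 0.0328 0.1556] tooly -23.9 tilt 2.78 F [-0.  -0.4  0.4] T [ 0.01 -0.03 -0.02] q6 0.32 op 0.2
```

View pics/s15.png

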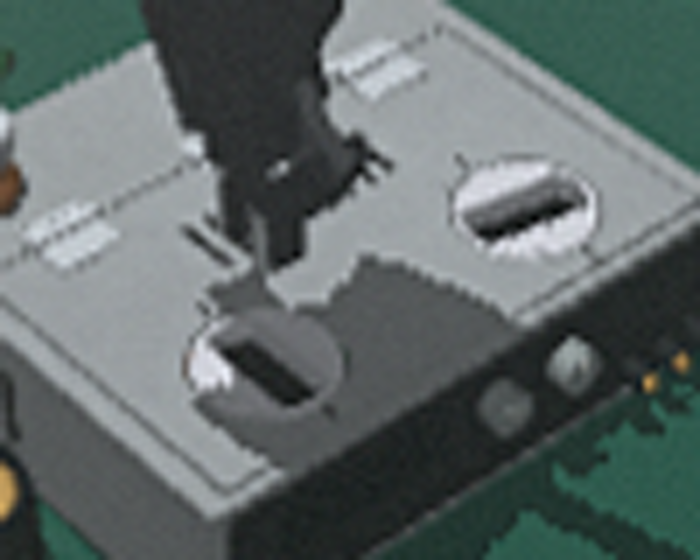

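The slot runs (215,340)–(310,405), close to the marks' line. I'll check its angle once the arm is clear, and move on to the right latch.

Request:
drive_tool([
  [[-0.004,-0.014,0],0.14],
  [[-0.004,-0.014,0],0.14],
  [[-0.004,-0.014,0],0.14],
  [[-0.004,-0.014,0],0.14],
  [[-0.004,-0.014,0],0.14],
  [[-0.004,-0.014,0],0.14],
  [[-0.004,-0.014,0],0.14],
  [[-0.004,-0.014,0],0.14],
  [[-0.004,-0.014,0],0.14],
  [[-0.004,-0.012,0],0.14],
])

```text
time_s: 14.85
eef_pos: [0.5403, -0.1069, 0.1484]
eef_rot: [0.02, 0.262, 0.965, -0.0]
wrist_force: [-0.1, 0.2, -0.5]
opening: 0.202
```

Request:
drive_tool([
  [[0,0,0],0.05],
  [[0,0,0],0],
  [[0,0,0],0],
])

```text
time_s: 15.15
eef_pos: [0.5385, -0.1084, 0.1464]
eef_rot: [0.018, 0.237, 0.971, 0.0]
wrist_force: [-0.7, 0.3, -0.3]
opening: 0.199
```

```bash
python3 -c "
from st import *
st()
from bench import camera
zoom(camera('side'),290,165,100,80,7,'pics/s16.png');zoom(camera('top'),265,160,110,80,7,'pics/t16.png')"
```

```text
t 15.15 pos [ 0.5385 -0.1084  0.1464] tooly 62.5 tilt 2.07 F [-0.7  0.3 -0.3] T [ 0.   -0.03 -0.02] q6 -1.51 op 0.199
```

View pics/s16.png

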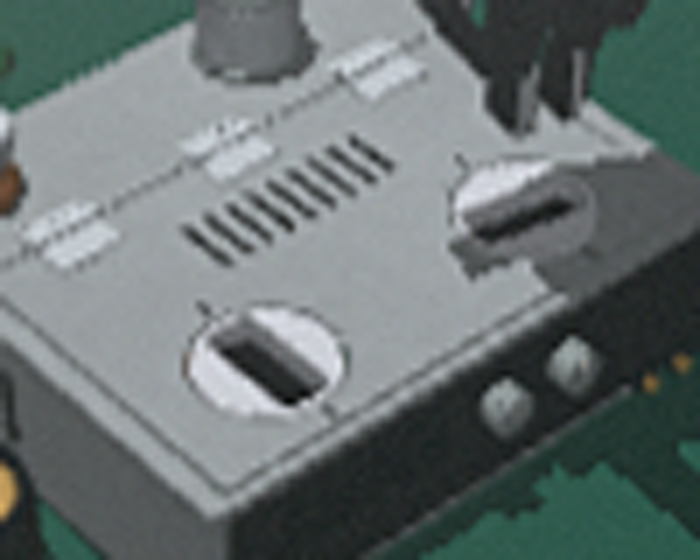

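View pics/t16.png

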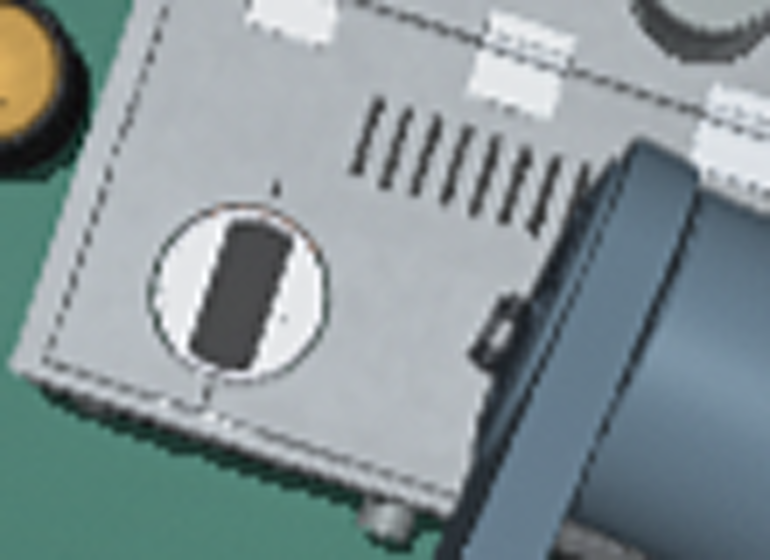

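The top view shows the left slot in line with its marks at (277,187) and (208,398), and the hatch is flush. I'll measure both numerically.

Run:
```python
from discs import *
from bench import camera
t=camera("top");s=camera("side")
a=find(t,[(299,201,19)])[0];b=find(s,[(328,217,16)])[0]
print(tri(t,a[0],s,b[0]).round(4))
q=plane(t,a[2],.079)[:,:2];e=[q[(i+1)%4]-q[i] for i in range(2)];l=max(e,key=np.linalg.norm)
print("left slot ang",np.degrees(np.arctan2(l[1],l[0])).round(1),q.mean(0).round(4))
f=lambda P:(np.array(P)+.5)/7-.5+[265,160]
w=plane(t,f([[277,187],[208,398]]),.092);d=w[1]-w[0];print("marks",np.degrees(np.arctan2(d[1],d[0])).round(1))
f=lambda P:(np.array(P)+.5)/7-.5+[290,165]
w=plane(s,f([[484,240],[586,205]]),.078);d=w[1]-w[0];print("right slot lower edge",np.degrees(np.arctan2(d[1],d[0])).round(1))
w=plane(s,f([[466,210],[565,178]]),.092);d=w[1]-w[0];print("right slot upper",np.degrees(np.arctan2(d[1],d[0])).round(1))
```

```text
[[0.5844 0.0343 0.0931 0.0025]]
left slot ang -17.1 [0.5842 0.0337]
marks 163.4
right slot lower edge -120.9
right slot upper -122.0
```

The left latch is at −17.1°, in line with its marks, and the hatch top is at 0.093. Now the right one.

Request:
drive_tool([
  [[0.0035,-0.002,-0.01],0],
  [[0,0,-0.015],0],
  [[0,0,-0.008],0],
  [[0,0,0],0],
  [[0,0,0],0],
])

```text
time_s: 15.85
eef_pos: [0.5433, -0.1096, 0.1113]
eef_rot: [0.019, 0.237, 0.971, 0.0]
wrist_force: [-0.5, -0.4, -0.1]
opening: 0.203
```

```bash
python3 -c "
from st import *
st()
from bench import camera
zoom(camera('side'),310,155,100,80,7,'pics/s17.png')"
```

```text
t 15.85 pos [ 0.5433 -0.1096  0.1113] tooly 62.6 tilt 2.13 F [-0.5 -0.4 -0.1] T [0.01 0.01 0.03] q6 -1.51 op 0.203
```

View pics/s17.png

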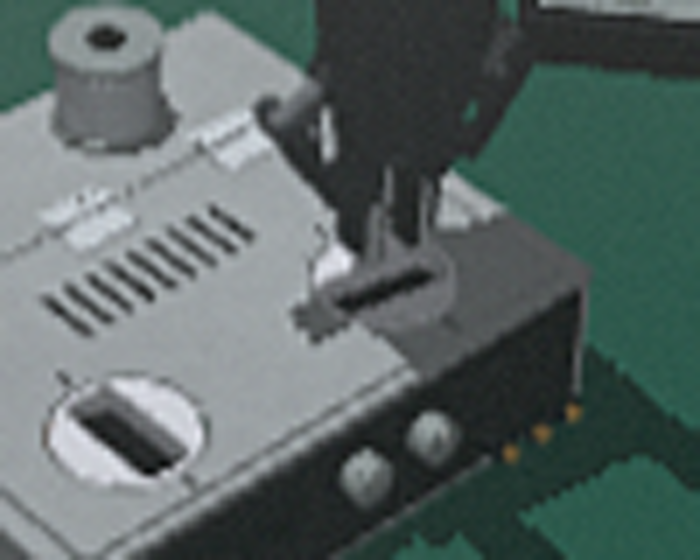

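The tips at about (395,255) are above the slot centre (385,287). I'll descend.

Request:
drive_tool([
  [[-0.001,-0.0005,-0.008],0],
  [[0,0,-0.008],0],
  [[0,0,-0.005],0],
  [[0,0,-0.003],0],
])

```text
time_s: 16.3
eef_pos: [0.5431, -0.1106, 0.087]
eef_rot: [0.02, 0.237, 0.971, 0.0]
wrist_force: [0.1, 0.7, -0.2]
opening: 0.201
```

```bash
python3 -c "
from st import *
st()
from bench import camera
zoom(camera('side'),310,155,100,80,7,'pics/s18.png')"
```

```text
t 16.3 pos [ 0.5431 -0.1106  0.087 ] tooly 62.6 tilt 2.3 F [ 0.1  0.7 -0.2] T [ 0.01  0.07 -0.01] q6 -1.52 op 0.201
```

View pics/s18.png

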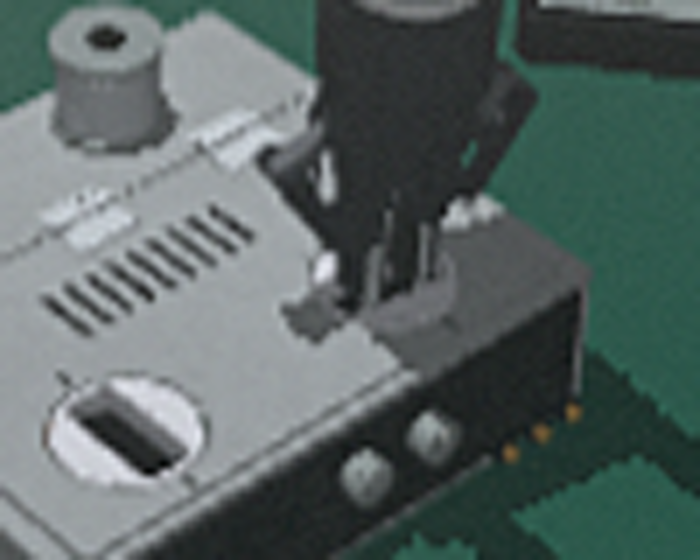

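The fingers are in the right slot without contact force. I'll press to the floor and start turning.

Request:
drive_tool([
  [[-0.0005,0,-0.004],0],
  [[-0.0005,0,-0.004],0],
  [[0,0,-0.003],0],
  [[0,0,-0.0015],0],
])

```text
time_s: 16.75
eef_pos: [0.5428, -0.1108, 0.0744]
eef_rot: [0.021, 0.237, 0.971, -0.0]
wrist_force: [-2.3, 0.5, 4.3]
opening: 0.195
```

```bash
python3 -c "
from st import *
st()"
```

```text
t 16.75 pos [ 0.5428 -0.1108  0.0744] tooly 62.6 tilt 2.39 F [-2.3  0.5  4.3] T [ 0.05  0.37 -0.  ] q6 -1.52 op 0.195
```

Request:
drive_tool([
  [[0,0,-0.0005],-0.07],
  [[0,0,-0.0005],-0.07],
  [[0,0,-0.0005],-0.07],
  [[0,0,-0.0005],-0.07],
  [[0,0,-0.0005],-0.07],
])

```text
time_s: 17.25
eef_pos: [0.5429, -0.1112, 0.0744]
eef_rot: [0.02, 0.407, 0.913, -0.004]
wrist_force: [-2.3, 1.8, 7.2]
opening: 0.197
```

```bash
python3 -c "
from st import *
st()"
```

```text
t 17.25 pos [ 0.5429 -0.1112  0.0744] tooly 41.9 tilt 2.39 F [-2.3  1.8  7.2] T [0.2  0.51 0.08] q6 -1.14 op 0.197
```

Request:
drive_tool([
  [[0,0,-0.0003],-0.08],
  [[0,0,-0.0003],-0.08],
  [[0,0,-0.0003],-0.08],
  [[0,0,-0.0003],-0.08],
  [[0,0,-0.0003],-0.08],
  [[0,0,-0.0003],-0.08],
])

```text
time_s: 17.85
eef_pos: [0.5424, -0.1105, 0.0748]
eef_rot: [0.018, 0.62, 0.784, -0.009]
wrist_force: [-2.4, 0.1, 5.5]
opening: 0.199
```

```bash
python3 -c "
from st import *
st()
from bench import camera
zoom(camera('side'),310,155,100,80,7,'pics/s19.png')"
```

```text
t 17.85 pos [ 0.5424 -0.1105  0.0748] tooly 13.4 tilt 2.35 F [-2.4  0.1  5.5] T [ 0.17  0.31 -0.02] q6 -0.61 op 0.199
```

View pics/s19.png

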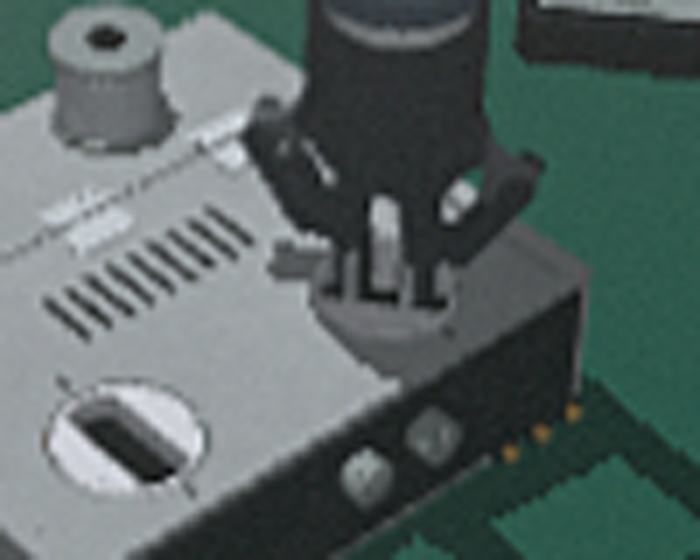

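The right slot is following the fingers, and the left slot is still in line with its marks. Continuing.

Request:
drive_tool([
  [[0,0,-0.0003],-0.08],
  [[0,0,-0.0003],-0.08],
  [[0,0,-0.0003],-0.08],
  [[0,0,-0.0003],-0.08],
  [[0,0,-0.0003],-0.08],
  [[0,0,-0.0003],-0.08],
])

```text
time_s: 18.5
eef_pos: [0.5422, -0.1106, 0.0754]
eef_rot: [0.015, 0.795, 0.606, -0.014]
wrist_force: [-3.1, 1.9, 5.1]
opening: 0.201
```

```bash
python3 -c "
from st import *
st()"
```

```text
t 18.5 pos [ 0.5422 -0.1106  0.0754] tooly -15.4 tilt 2.4 F [-3.1  1.9  5.1] T [0.18 0.28 0.05] q6 -0.1 op 0.201
```

Request:
drive_tool([
  [[0,0,-0.0003],-0.06],
  [[0,0,-0.0003],-0.06],
])

```text
time_s: 18.7
eef_pos: [0.5421, -0.1106, 0.0755]
eef_rot: [0.014, 0.832, 0.555, -0.015]
wrist_force: [-2.9, 1.1, 5.4]
opening: 0.197
```

```bash
python3 -c "
from st import *
st()"
```

```text
t 18.7 pos [ 0.5421 -0.1106  0.0755] tooly -22.6 tilt 2.42 F [-2.9  1.1  5.4] T [0.18 0.31 0.11] q6 0.03 op 0.197
```

Request:
drive_tool([
  [[0,0,-0.0003],-0.05],
  [[0,0,-0.0003],-0.05],
])

```text
time_s: 18.9
eef_pos: [0.5419, -0.1106, 0.0757]
eef_rot: [0.014, 0.859, 0.511, -0.016]
wrist_force: [-1.9, 0.3, 4.8]
opening: 0.198
```

```bash
python3 -c "
from st import *
st()"
```

```text
t 18.9 pos [ 0.5419 -0.1106  0.0757] tooly -28.5 tilt 2.45 F [-1.9  0.3  4.8] T [0.18 0.27 0.76] q6 0.13 op 0.198
```

Request:
drive_tool([
  [[0,0,-0.0003],-0.04],
])

```text
time_s: 19.0
eef_pos: [0.5419, -0.1107, 0.0758]
eef_rot: [0.014, 0.869, 0.494, -0.017]
wrist_force: [-1.6, 1.0, 4.7]
opening: 0.197
```

```bash
python3 -c "
from st import *
st()"
```

```text
t 19.0 pos [ 0.5419 -0.1107  0.0758] tooly -30.7 tilt 2.49 F [-1.6  1.   4.7] T [0.27 0.2  1.42] q6 0.17 op 0.197
```

The stop is reached at 1.42 N m. I'll relax a little, lift out, and move clear toward the robot and right.

Request:
drive_tool([
  [[0,0,0.001],0.06],
  [[0,0,0.002],0.06],
  [[0,0,0.004],0],
  [[0,0,0.006],0],
  [[0,0,0.008],0],
  [[0,0,0.01],0],
  [[0,0,0.015],0],
  [[0,0,0.03],0],
  [[0,0,0.04],0],
  [[0,0,0.04],0],
])

```text
time_s: 20.0
eef_pos: [0.537, -0.1089, 0.2338]
eef_rot: [0.01, 0.838, 0.545, -0.02]
wrist_force: [0.6, -1.1, 0.1]
opening: 0.198
```

Request:
drive_tool([
  [[-0.01,-0.04,0.01],0],
  [[-0.02,-0.04,0],0],
  [[-0.02,-0.04,0],0],
  [[-0.02,-0.04,0],0],
  [[-0.02,-0.04,0],0],
  [[-0.02,-0.04,0],0],
  [[-0.01,-0.02,0],0],
  [[0,0,0],0],
  [[0,0,0],0],
])

```text
time_s: 20.9
eef_pos: [0.4153, -0.3792, 0.2627]
eef_rot: [0.021, 0.839, 0.544, -0.015]
wrist_force: [0.8, -0.4, 0.3]
opening: 0.203
```

Run:
```python
from discs import *
from st import st
from bench import camera
st()
t=camera("top");s=camera("side")
zoom(t,255,110,160,145,4,'pics/t20.png');zoom(s,260,145,150,120,5,'pics/s20.png')
for A,B in (((299,201,19),(328,217,16)),((353,219,19),(365,194,16))):
    try:
        a=find(t,[A])[0];b=find(s,[B])[0]
        print(tri(t,a[0],s,b[0]).round(4))
        q=plane(t,a[2],.079)[:,:2];e=[q[(i+1)%4]-q[i] for i in range(2)];l=max(e,key=np.linalg.norm)
        print("slot ang",np.degrees(np.arctan2(l[1],l[0])).round(1),q.mean(0).round(4))
    except Exception as x: print(x)
```

```text
t 20.9 pos [ 0.4153 -0.3792  0.2627] tooly -24.1 tilt 2.99 F [ 0.8 -0.4  0.3] T [ 0.   -0.03  0.01] q6 -0.51 op 0.203
[[0.5843 0.0341 0.0926 0.0022]]
slot ang -17.3 [0.5842 0.0337]
[[ 0.5405 -0.1097  0.092   0.0018]]
slot ang -16.9 [ 0.5402 -0.1118]
```

View pics/t20.png

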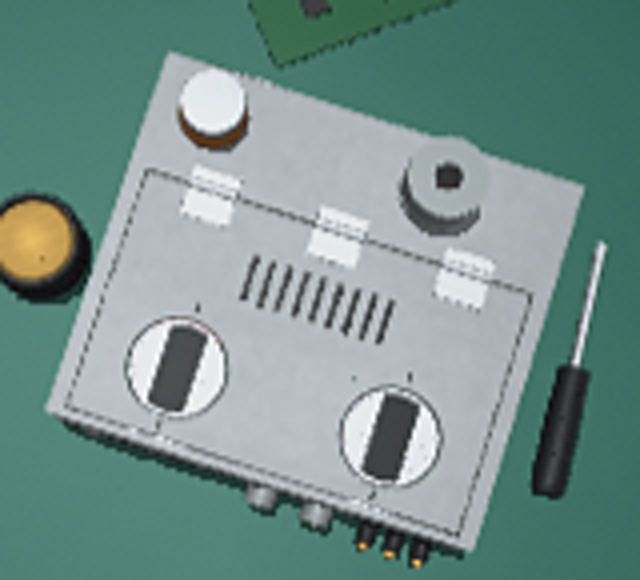

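View pics/s20.png

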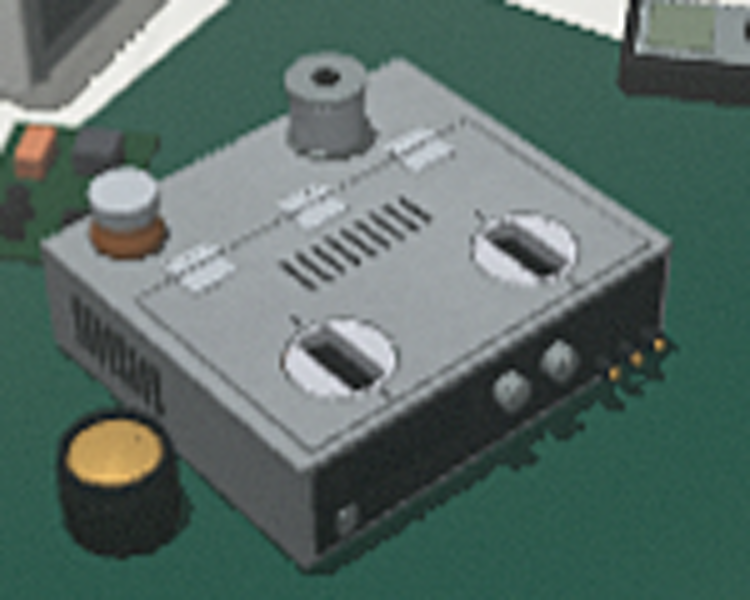

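Both views show the two slots in line with their marks, the hatch flush, and the spool, jar, cleaner and screwdriver where they were. The robot is clear, so I'll hand in.

```bash
python3 -c "
from bench import hand_in
print(hand_in())"
```

```text
the job is handed in; nothing more can be done
None
```

The hatch is pressed shut, both latches are turned clockwise to their stops, and the job is handed in at about 21 s.

**Left latch first:** I pressed the hatch flush with the fingertips in the slot and turned the latch to its stop. When I backed the closed fingers off while still pressing, the latch came about 27° back from the stop. The hatch stayed down. I re-entered with the fingers slightly spread and turned it to a firm stop at 1.3 N m.

**Right latch second:** I turned it the same way to a stop at 1.4 N m, then lifted out.

**Last checks, arm clear:**
- **Slots:** they stand at −17.3° (left) and −16.9° (right), against about −17° for the marks, so both are locked.
- **Hatch:** the latch tops are at 92–93 mm and no gap shows, so it is flush by itself.
- **Other items:** the spool, jar, tip cleaner and screwdriver look unmoved. I did not re-check the multimeter, dispenser or parts tray, but the arm stayed clear of them.
- **Forces:** the highest wrist force I read was about 16 N.
- **Disagreements:** the two cameras differ by about 2 mm, within calibration. The tool had drifted to about 3° of tilt by the end.

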